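Turn the modelling wheel to the blue sighting post

TASK

Bring the little plaster cat round to its next view: with a fingertip against the spokes, gently push the modelling wheel round, either way, until its red spoke points straight at the post with the blue ball, and leave it at rest there. Push slowly so that the cat stays standing near the middle of the wheel; do not touch or lift the cat, do not squeeze the wheel, and leave everything else on the table where it is.

Things in the scene. Friction and masses are not known exactly. Their poses are not given: they have to be found in the camera images.
- wheel (a joint): Turning angle of the modelling wheel (rad) about its vertical axis, growing counter-clockwise seen from above; it can go round more than a full turn either way from 0. It turns stiffly (about 1.5 N at the spokes), stays where it is left and does not coast or spring back.
- hub (a point): Centre of the wheel's top face, on its axis: a wooden disc 170 mm across, 18 mm thick, top 86 mm above the table. Four level round spokes 14 mm thick, 90 degrees apart, reach from its rim (85 mm from the axis) to 142 mm from the axis, centre line 77 mm above the table. One is red, three steel; any may be pushed. Below them is free air but for a foot 80 mm in radius, 22 mm high.
- red_tip (a point): Centre of the red ball (22 mm across) at the end of the red spoke, 138 mm from the wheel's axis and 77 mm above the table. Its x axis points outwards along the red spoke, y to the spoke's left, z up.
- cat: Small plaster cat standing loose near the middle of the wheel, base 46 x 36 mm, 60 mm tall (top 146 mm above the table), 0.12 kg; origin at the centre of its underside. It rides round with the wheel. Not to be touched.
- blue_ball (a point): Centre of the blue ball (32 mm across) on top of the blue sighting post: a thin post, 106 mm tall in all, 40 mm wide foot, fixed to the table 175 to 210 mm from the wheel's axis; the ball's centre is 90 mm above the table. The three posts swap places between starts.
- yellow_ball (a point): Centre of the yellow ball (32 mm across) on top of the yellow sighting post: a thin post, 106 mm tall in all, 40 mm wide foot, fixed to the table 175 to 210 mm from the wheel's axis; the ball's centre is 90 mm above the table. The three posts swap places between starts.
- green_ball (a point): Centre of the green ball (32 mm across) on top of the green sighting post: a thin post, 106 mm tall in all, 40 mm wide foot, fixed to the table 175 to 210 mm from the wheel's axis; the ball's centre is 90 mm above the table. The three posts swap places between starts.
- paint_jar: White jar with a blue cap, 60 across, 75 tall (mm); loose bystander; origin at the centre of its underside.
- spray_can: Green spray can, 60 across, 150 tall (mm); loose bystander; origin at the centre of its underside.
- mug: White mug, 76 across, 85 tall (mm); loose bystander; origin at the centre of its underside.
- brush: Paint brush lying flat, 150 long (mm); loose bystander; origin at the brush's own reference point on its underside.
- wax: Terracotta-coloured block of modelling clay, 90 x 50 x 35 tall (mm); loose bystander; origin at the centre of its underside.
- tape: Solid pale roll, 80 across, 25 tall (mm); loose bystander; origin at the centre of its underside.
Mind the look-alikes: they are no part of the job. What is shaped like the part that bears blue_ball but purple is not meant.

How it is judged (in metres and radians):
At the end, for the whole second after the job is handed in: The red spoke's centre line, carried outwards, passes within 12 mm of the centre of the blue ball; the wheel is still (under 0.05 rad/s); the cat stands upright (within 0.15 rad) on the wheel, at rest, within 35 mm of its middle (y of blue_ball in the frame of red_tip between -0.012 and 0.012 m and x of blue_ball in the frame of red_tip above 0 m and velocity of joint wheel between -0.05 and 0.05 rad/s and horizontal distance between cat and hub below 0.035 m and angle between cat's own z axis and vertical below 0.15 rad and height (world z) of cat between 0.08 and 0.092 m and linear speed of cat below 0.02 m/s); the robot touches nothing.
It fails at once if the cat is touched by the robot (contact force between any of the fingers, the arm and cat above 0.3 N).
It fails at once if the cat is lifted, tipped or slid more than 35 mm from the wheel's middle (height (world z) of cat above 0.1 m or angle between cat's own z axis and vertical above 0.3 rad or horizontal distance between cat and hub above 0.035 m).
It fails at once if the wheel is spun faster than 4 rad/s (velocity of joint wheel above 4 rad/s or velocity of joint wheel below -4 rad/s).
It fails at once if the wheel is pushed or squeezed with more than 25 N (contact force between any of the fingers, the arm and wheel above 25 N).
It fails at once if a bystander on the table is moved more than 20 mm (distance of any of paint_jar, spray_can, mug, brush, wax, tape from where it was at the start of the episode above 0.02 m).
It also fails if it takes over 64 s, if anything falls off the work surface, if the arm or the gripper's body presses on something with over 40 N, if the wrist force passes 120 N, or if a joint passes its speed limit or range.

ROBOT

A 7-joint arm with a two-finger parallel gripper is mounted at the origin on the work surface. World frame = base frame: x ahead of the robot, y to its left, z up, the work surface at z = 0. Lengths are in m, angles in degrees, forces in N, time in s.
With the tool pointing down it reaches from about 0.425 to 0.825 m from the base axis. Payload 3.6 kg.
Tool frame: the origin (TCP) lies at the very end of the fingers, on their centre line; the grasp point (between the pads) lies 19 mm behind it; z points along the fingers, y is the line along which they close (so a half turn about z gives the same grasp; the last joint's range is limited). The gripper opens to 93 mm and grips with 3 to 60 N. Pads are 15 mm wide; open, the fingers measure 128 mm over their backs; the gripper's body (75 mm by 188 mm) begins 65 mm behind the grasp point.
Start: joints at [-75.831, 35.231, -0.722, 81.555, 0.464, 63.22, -2.315], TCP at [0.176, 0.626, 0.219] pointing down, gripper open.
Joint ranges: [-178.69, 178.69], [-17.37, 117.87], [-77.05, 75.6], [15.02, 138.74], [-78.02, 258.01], [0.78, 113.62], [-162.83, 162.83]. Speed limits (degrees/s): [159.86, 159.86, 180, 180, 180, 180, 180].

INTERFACE

Orientations are given as [roll, pitch, yaw] about the fixed x, y, z axes, in that order (R = Rz(yaw) Ry(pitch) Rx(roll)).
In Python, from station import sense, imaging, order gives the robot as it stands. The module is installed in compiled form; this text tells all that it offers.
- The arm moves only by the tool servo_tool, never from a script. Its argument "targets" is a list of rows, each a list of 3 entries, a list of its own where there are three numbers: the shift along the tool's x, y, z in units of 50 mm (1.0 is 50 mm), then the turn, a rotation vector about the tool's x, y, z in units of 6 degrees (1.0 is 6 degrees), then the opening, from 0 (shut) to 1 (fully open). A call has exactly 8 rows; each row shifts and turns the commanded pose from where the row before left it, along the tool's axes as they then stand; what a row does not reach is not made up. A row lasts 1/10 s, in which the tool goes at most 50 mm and 8.59 degrees, less where a joint would pass 70% of its speed; a pose out of reach is approached as far as the arm can. A call is refused whole if a number of a shift passes 1 or a number of a turn 1, either way. A call with a gripper value outside its range is refused whole. The fingers move at their own pace and stop on an object; "grip_force" is the grip in N (left out, the last holds). Time passes only in rows, so rows that do not move let the fingers close, or fill a call up. It gives the time, the measured TCP pose, the force, the opening and the grip force at its end, in the units of the state.
- sense(): the state, without advancing time (a new reading comes with each control period).
- imaging.camera(name): name is "scene" or "top"; returns a dict with "image" (384x512x3 uint8, red, green, blue), "intrinsics" (3x3 intrinsics, pixels), "rvec" (rotation vector, rad) and "tvec" (3), from world to camera coordinates, as OpenCV has them. Camera axes: x right, y down, z forward; pixel columns grow to the right and rows downward; lengths in m; the calibration is good to about 2 mm. A picture is of the moment at which its call begins. There is no depth.
- order.close_job(): hands the job in; it is judged then, once.
The state is a dict: "clock": time; "q": joint angles; "qvel": joint speeds; "joint_efforts": joint torques, N m; "tool_pos": TCP position; "eef_rot": TCP orientation; "wrist_force": force on the tool from outside, world axes, zero at the start; "ft_torque": the same for the moment, N m; "opening": finger opening in m; "grip_force": force on a finger pad.
Only numpy, scipy, OpenCV 4.12 (cv2) and the standard library are available. Lean on these libraries where they do the work, as an engineer would, in place of code of your own. Each camera call takes 0.05 s, during which the arm holds its last target. There are 200 camera calls.

## Working session

There is one attempt and no reset: what is moved stays moved. The work goes in short steps, Python scripts to look and compute and a tool call to move; the robot and the scene stay as the last step left them, time stands still between calls to the robot, and variables do not carry over. Pictures are saved under pics/ and viewed, at most 10 in all, crops included, and the job is handed in when it is done.

Besides the shell and the picture viewer there is one more tool, called after "Call:" as a command line: name --argument value ..., lists and objects as JSON in quotes. servo_tool: Moves the arm, as the interface text tells. Its arguments: {"type":"object","properties":{"targets":{"type":"array","items":{"type":"array"}},"grip_force":{"type":"number"}},"required":["targets"]}

```bash
mkdir -p pics
cat > h.py <<'E'
import numpy as np, cv2
from station import sense, imaging, order
def cam(n):
    c=imaging.camera(n); c['R']=cv2.Rodrigues(np.array(c['rvec'],float))[0]; c['t']=np.array(c['tvec'],float).ravel(); c['K']=np.array(c['intrinsics'],float); return c
def onz(c,uv,z):
    d=c['R'].T@np.linalg.inv(c['K'])@np.array([uv[0],uv[1],1.]); o=-c['R'].T@c['t']; return o+d*(z-o[2])/d[2]
def proj(c,p):
    q=c['K']@(c['R']@np.array(p,float)+c['t']); return q[:2]/q[2]
def save(c,n): cv2.imwrite('pics/'+n,c['image'][:,:,::-1])
E
python3 - <<'E'
from h import *
for n in('top','scene'):
    c=cam(n); save(c,n+'0.png'); print(n,-c['R'].T@c['t'])
s=sense(); print(s['clock'],s['tool_pos'],s['eef_rot'],s['opening'],s['wrist_force'])
E
```

```text
top [ 0.44358174 -0.01032142  1.36507284]
scene [0.99947228 0.58702531 0.85061875]
0.1 [0.17554698 0.6251067  0.21760967] [-1.79868954e+02  2.97435089e-03  1.64317477e+02] 0.09287063164202183 [-0.60874442  0.38210706  1.00731872]
```

View pics/top0.png

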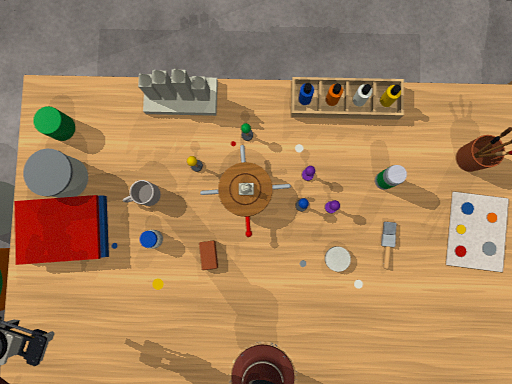

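View pics/scene0.png

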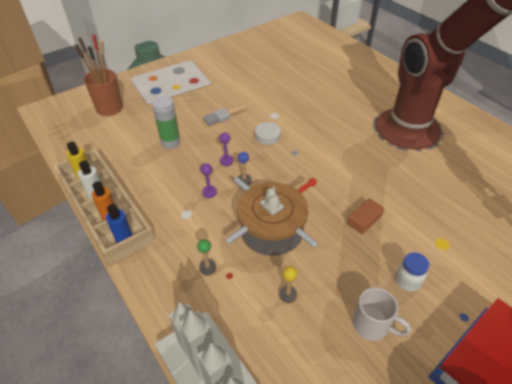

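The top view shows the hub at about (245,189), the red tip at (248,234) and the blue ball at (303,204), with purple decoys at (309,173) and (333,206). The arm is at lower left.

```bash
cat >> h.py <<'E'
def blob(c,lo,hi,near,r=25):
    h=cv2.cvtColor(c['image'],cv2.COLOR_RGB2HSV); m=cv2.inRange(h,np.array(lo),np.array(hi))
    k=np.zeros_like(m); cv2.circle(k,tuple(int(v) for v in near),r,255,-1); m&=k
    n,l,s,ce=cv2.connectedComponentsWithStats(m); 
    i=1+np.argmax(s[1:,4]); return ce[i],s[i,4],m
def analyse(c,rednear=(248,228),r=30):
    u,a,_=blob(c,(105,120,40),(122,255,255),(303,204),14); B=onz(c,u,.09)
    h=cv2.cvtColor(c['image'],cv2.COLOR_RGB2HSV)
    return B,a
E
python3 - <<'E'
from h import *
c=cam('top'); s=cam('scene')
def tri(u,v):
    ds=[];os=[]
    A=np.zeros((3,3));b=np.zeros(3)
    for k,p in((c,u),(s,v)):
        d=k['R'].T@np.linalg.inv(k['K'])@np.array([*p,1.]);d/=np.linalg.norm(d);P=np.eye(3)-np.outer(d,d);A+=P;b+=P@(-k['R'].T@k['t'])
    return np.linalg.solve(A,b)
u,a,_=blob(c,(105,120,40),(122,255,255),(303,204),14); v,a2,_=blob(s,(105,120,40),(122,255,255),(243,158),12)
print('blue',u,a,onz(c,u,.09),v,a2,onz(s,v,.09),tri(u,v))
for k,near,r in((c,(248,230),28),(s,(305,185),28)):
    ce,a,m=blob(k,(0,180,60),(5,255,255),near,r); ys,xs=np.nonzero(m)
    P=np.array([onz(k,p,.077) for p in zip(xs,ys)]); print('red',ce,a,P.mean(0),P.min(0),P.max(0))
    d=np.linalg.svd(P[:,:2]-P[:,:2].mean(0))[2][0];print(d)
# wheel disc: wood darker contours
h=cv2.cvtColor(c['image'],cv2.COLOR_RGB2HSV); print(h[189,225],h[210,245],h[189,180],h[150,280])
cc=cv2.resize(c['image'][120:270,170:370],(800,600),interpolation=cv2.INTER_CUBIC); cv2.imwrite('pics/crop.png',cc[:,:,::-1])
E
```

```text
blue [302.83544304 203.01265823] 79 [ 0.54644988 -0.10929134  0.09      ] [242.95454545 156.93181818] 44 [ 0.54765314 -0.11347798  0.09      ] [ 0.54766464 -0.11023785  0.09213155]
red [247.87654321 226.77777778] 81 [0.46916911 0.05809566 0.077     ] [0.44062651 0.04773736 0.077     ] [0.50261809 0.06486188 0.077     ]
[-0.99519462 -0.09791668]
red [307.52380952 184.77777778] 63 [0.46680109 0.05588988 0.077     ] [0.44237841 0.04671031 0.077     ] [0.4959238  0.06279105 0.077     ]
[0.99081116 0.13525254]
[ 15 174 145] [ 15 187 151] [ 16 139 205] [ 16 138 165]
```

View pics/crop.png

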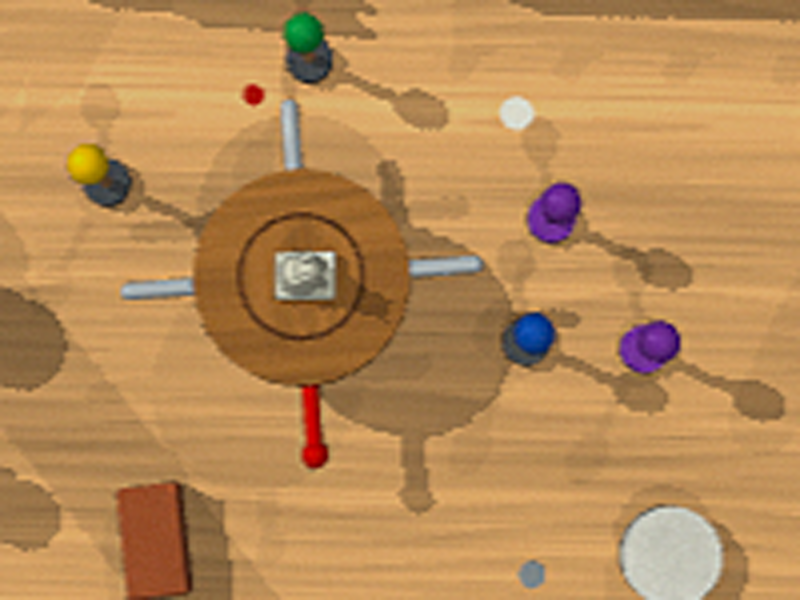

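The crop shows the disc centred at about crop (302,277). The red spoke ends at (315,455), with steel ends at (122,292), (289,100) and (482,264). The blue ball is at (533,333), so a turn of roughly +72° is needed.

```bash
cat >> h.py <<'E'
def wheel(c):
    # disc mask -> circle -> hub
    h=cv2.cvtColor(c['image'],cv2.COLOR_RGB2HSV); m=cv2.inRange(h,np.array((8,155,95)),np.array((20,255,175)))
    k=np.zeros_like(m); cv2.circle(k,(245,189),30,255,-1); m&=k
    m=cv2.morphologyEx(m,cv2.MORPH_OPEN,np.ones((3,3)))
    cs=max(cv2.findContours(m,0,2)[0],key=cv2.contourArea); e=cv2.minEnclosingCircle(cs)
    return e
HUB=None
def redang(c,hub,near,r):
    ce,a,m=blob(c,(0,180,60),(5,255,255),near,r); ys,xs=np.nonzero(m)
    P=np.array([onz(c,p,.077) for p in zip(xs,ys)])[:,:2]-hub[:2]
    R=np.hypot(*P.T); P=P[R<.16]; v=P.mean(0); return np.degrees(np.arctan2(v[1],v[0])),len(P),np.hypot(*P.T).max()
E
python3 - <<'E'
from h import *
c=cam('top'); e=wheel(c); print(e, onz(c,e[0],.086))
f=lambda u,v,z:onz(c,(170+u/4-.4,120+v/4-.4),z)
print('disc',f(302,277,.086))
L,R_,T,Rd=f(122,292,.077),f(482,264,.077),f(289,100,.077),f(316,468,.077)
print('LR mid',(L+R_)/2,'TR',(T+Rd)/2,np.linalg.norm(L-R_)/2)
hub=(f(302,277,.086)); B=np.array([.5472,-.1100])
for p in(L,R_,T,Rd,B): d=p[:2]-hub[:2]; print(np.degrees(np.arctan2(d[1],d[0])),np.hypot(*d))
print(redang(c,hub,(248,230),28))
E
```

```text
((244.74688720703125, 189.11825561523438), 27.312780380249023) [0.58518284 0.07094424 0.086     ]
disc [0.58604765 0.06987507 0.086     ]
LR mid [0.58624185 0.0706378  0.077     ] TR [0.58298749 0.07002393 0.077     ] 0.14102217081848997
95.84835434983897 0.14176087753238975
-83.93034943326872 0.14028399002361971
6.175909804195891 0.14183006746832488
-174.1938656935047 0.1478859211320526
-102.18699996401324 0.1840222289129516
(np.float64(-174.20645449784897), 84, np.float64(0.14613964978994498))
```

Call:
servo_tool --targets '[[[-0.46, -0.26, 0], [0, 0, 0.64], 0], [[-0.47, -0.23, 0], [0, 0, 0.64], 0], [[-0.49, -0.19, 0], [0, 0, 0.64], 0], [[-0.5, -0.16, 0], [0, 0, 0.64], 0], [[-0.51, -0.13, 0], [0, 0, 0.64], 0], [[-0.52, -0.09, 0], [0, 0, 0.64], 0], [[-0.52, -0.06, 0], [0, 0, 0.64], 0], [[-0.52, -0.02, 0], [0, 0, 0.64], 0]]'

```text
clock: 1.05
tool_pos: [0.3256, 0.4756, 0.2187]
eef_rot: [180.0, -0.0, 133.3]
wrist_force: [0.4, -0.4, 0.1]
opening: 0.0334
grip_force: 0.0
```

Call:
servo_tool --targets '[[[-0.52, 0.01, 0], [0, 0, 0.64], 0], [[-0.52, 0.05, 0], [0, 0, 0.64], 0], [[-0.52, 0.08, 0], [0, 0, 0.64], 0], [[-0.51, 0.12, 0], [0, 0, 0.64], 0], [[-0.5, 0.15, 0], [0, 0, 0.64], 0], [[-0.49, 0.18, 0], [0, 0, 0.64], 0], [[-0.48, 0.22, 0], [0, 0, 0.64], 0], [[-0.46, 0.25, 0], [0, 0, 0.64], 0]]'

```text
clock: 1.85
tool_pos: [0.4733, 0.3273, 0.2187]
eef_rot: [180.0, -0.0, 102.6]
wrist_force: [0.4, 0.4, 0.2]
opening: 0.0008
grip_force: 0.0
```

Call:
servo_tool --targets '[[[-0.44, 0.28, 0], [0, 0, 0.64], 0], [[-0.42, 0.31, 0], [0, 0, 0.64], 0], [[-0.4, 0.34, 0], [0, 0, 0.64], 0], [[-0.38, 0.36, 0], [0, 0, 0.64], 0], [[-0.36, 0.39, 0], [0, 0, 0.64], 0], [[-0.33, 0.41, 0], [0, 0, 0.64], 0], [[-0.3, 0.43, 0], [0, 0, 0.64], 0], [[0, 0, 0], [0, 0, 0.64], 0]]'

```text
clock: 2.65
tool_pos: [0.6051, 0.1931, 0.2187]
eef_rot: [179.8, 0.2, 71.5]
wrist_force: [0.2, 0.5, 0.2]
opening: 0.0003
grip_force: 0.0
```

Call:
servo_tool --targets '[[[-0.08, 0.2, 0], [0, 0, 0], 0], [[-0.08, 0.2, 0], [0, 0, 0], 0], [[0, 0, 0.3], [0, 0, 0], 0], [[0, 0, 0.4], [0, 0, 0], 0], [[0, 0, 0.4], [0, 0, 0], 0], [[0, 0, 0.4], [0, 0, 0], 0], [[0, 0, 0.2], [0, 0, 0], 0], [[0, 0, 0], [0, 0, 0], 0]]'

```text
clock: 3.45
tool_pos: [0.618, 0.1853, 0.1321]
eef_rot: [-179.8, 0.1, 72.2]
wrist_force: [-0.2, 0.7, -0.3]
opening: 0.0007
grip_force: 0.0
```

Run:
```python
from h import *
c=cam('scene'); s=sense(); print(s['tool_pos'],s['eef_rot'],proj(c,s['tool_pos']))
cc=cv2.resize(c['image'][90:315,150:450],(800,600),interpolation=cv2.INTER_CUBIC); cv2.imwrite('pics/s1.png',cc[:,:,::-1])
```

```text
[0.61892159 0.18544431 0.13339698] [-1.79971051e+02  2.64266123e-02  7.21686972e+01] [294.38774667 232.5407256 ]
```

View pics/s1.png

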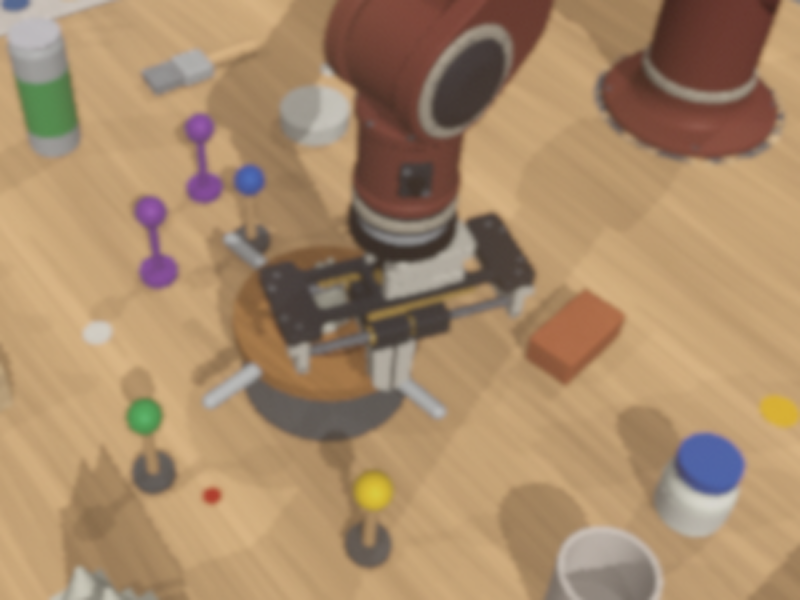

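The image shows the closed fingers at crop (390,370), just behind the left steel spoke and clear of the cat. I'll lower next.

Call:
servo_tool --targets '[[[-0.1, 0.04, 0.1], [0, 0, 0], 0], [[0, 0, 0.2], [0, 0, 0], 0], [[0, 0, 0.3], [0, 0, 0], 0], [[0, 0, 0.3], [0, 0, 0], 0], [[0, 0, 0.2], [0, 0, 0], 0], [[0, 0, 0.14], [0, 0, 0], 0], [[0, 0, 0], [0, 0, 0], 0], [[0, 0, 0], [0, 0, 0], 0]]'

```text
clock: 4.3
tool_pos: [0.6194, 0.1803, 0.0717]
eef_rot: [180.0, 0.0, 72.2]
wrist_force: [0.5, -0.5, -0.7]
opening: 0.0003
grip_force: 0.0
```

Call:
servo_tool --targets '[[[-0.002, -0.06, 0], [0, 0, -0.25], 0], [[-0.002, -0.06, 0], [0, 0, -0.25], 0], [[-0.002, -0.06, 0], [0, 0, -0.25], 0], [[-0.002, -0.06, 0], [0, 0, -0.25], 0], [[-0.002, -0.06, 0], [0, 0, -0.25], 0], [[-0.002, -0.06, 0], [0, 0, -0.25], 0], [[-0.002, -0.06, 0], [0, 0, -0.25], 0], [[-0.002, -0.06, 0], [0, 0, -0.25], 0]]'

```text
clock: 5.1
tool_pos: [0.5965, 0.1848, 0.072]
eef_rot: [179.9, -0.0, 84.3]
wrist_force: [1.6, -0.2, -0.7]
opening: 0.0006
grip_force: 0.6
```

Call:
servo_tool --targets '[[[-0.002, -0.06, 0], [0, 0, -0.25], 0], [[-0.002, -0.06, 0], [0, 0, -0.25], 0], [[-0.002, -0.06, 0], [0, 0, -0.25], 0], [[-0.002, -0.06, 0], [0, 0, -0.25], 0], [[-0.002, -0.06, 0], [0, 0, -0.25], 0], [[-0.002, -0.06, 0], [0, 0, -0.25], 0], [[-0.002, -0.06, 0], [0, 0, -0.25], 0], [[-0.002, -0.06, 0], [0, 0, -0.25], 0]]'

```text
clock: 5.9
tool_pos: [0.5716, 0.1838, 0.0717]
eef_rot: [180.0, 0.0, 96.3]
wrist_force: [2.5, -1.3, 0.7]
opening: 0.0002
grip_force: 0.9
```

```bash
cat >> h.py <<'E'
H=np.array([.5860,.0700])
def rep():
    s=sense(); d=s['tool_pos'][:2]-H; print('finger phi',np.degrees(np.arctan2(d[1],d[0])),'r',np.hypot(*d),s['eef_rot'][2],s['clock'],s['wrist_force'])
    for n in('top','scene'):
        c=cam(n); u=proj(c,[*H,.08])
        try: print(n,redang(c,H,u,60))
        except Exception as e: print(n,e)
E
python3 -c "
from h import *
rep()"
```

```text
finger phi 97.19976050885232 r 0.11472874487927923 96.27069843414529 5.9 [ 2.48187972 -1.28772196  0.72249184]
top (np.float64(-164.2087114123322), 103, np.float64(0.1588505398059296))
scene (np.float64(-158.8858517036837), 13, np.float64(0.11200824612410616))
```

Call:
servo_tool --targets '[[[-0.002, -0.06, 0], [0, 0, -0.25], 0], [[-0.002, -0.06, 0], [0, 0, -0.25], 0], [[-0.002, -0.06, 0], [0, 0, -0.25], 0], [[-0.002, -0.06, 0], [0, 0, -0.25], 0], [[-0.002, -0.06, 0], [0, 0, -0.25], 0], [[-0.002, -0.06, 0], [0, 0, -0.25], 0], [[-0.002, -0.06, 0], [0, 0, -0.25], 0], [[-0.002, -0.06, 0], [0, 0, -0.25], 0]]'

```text
clock: 6.8
tool_pos: [0.5481, 0.1787, 0.0717]
eef_rot: [180.0, -0.0, 108.3]
wrist_force: [2.5, -0.4, 0.9]
opening: 0.0006
grip_force: 0.8
```

Call:
servo_tool --targets '[[[-0.002, -0.06, 0], [0, 0, -0.25], 0], [[-0.002, -0.06, 0], [0, 0, -0.25], 0], [[-0.002, -0.06, 0], [0, 0, -0.25], 0], [[-0.002, -0.06, 0], [0, 0, -0.25], 0], [[-0.002, -0.06, 0], [0, 0, -0.25], 0], [[-0.002, -0.06, 0], [0, 0, -0.25], 0], [[-0.002, -0.06, 0], [0, 0, -0.25], 0], [[-0.002, -0.06, 0], [0, 0, -0.25], 0]]'

```text
clock: 7.6
tool_pos: [0.5265, 0.1684, 0.0717]
eef_rot: [180.0, -0.0, 120.3]
wrist_force: [1.6, -0.1, 0.7]
opening: 0.0007
grip_force: 0.8
```

Call:
servo_tool --targets '[[[-0.002, -0.06, 0], [0, 0, -0.25], 0], [[-0.002, -0.06, 0], [0, 0, -0.25], 0], [[-0.002, -0.06, 0], [0, 0, -0.25], 0], [[-0.002, -0.06, 0], [0, 0, -0.25], 0], [[-0.002, -0.06, 0], [0, 0, -0.25], 0], [[-0.002, -0.06, 0], [0, 0, -0.25], 0], [[-0.002, -0.06, 0], [0, 0, -0.25], 0], [[-0.002, -0.06, 0], [0, 0, -0.25], 0]]'

```text
clock: 8.4
tool_pos: [0.5075, 0.1538, 0.0717]
eef_rot: [180.0, -0.0, 132.3]
wrist_force: [2.3, 0.1, 0.9]
opening: 0.0002
grip_force: 0.8
```

```bash
sed -i 's/P=P\[R<.16\]/P=P[(R<.155)\&(R>.088)]/' h.py
python3 -c "
from h import *
rep()
c=cam('top');cv2.imwrite('pics/t2.png',cv2.resize(c['image'][120:270,170:370],(800,600),interpolation=cv2.INTER_CUBIC)[:,:,::-1])"
```

```text
finger phi 133.15294487744876 r 0.11484625720465566 132.2815231697459 8.4 [2.29638895 0.08921979 0.90790625]
top (np.float64(-122.06941159451766), 107, np.float64(0.15491296117296233))
scene (np.float64(-123.72962129907151), 40, np.float64(0.1463203091307471))
```

View pics/t2.png

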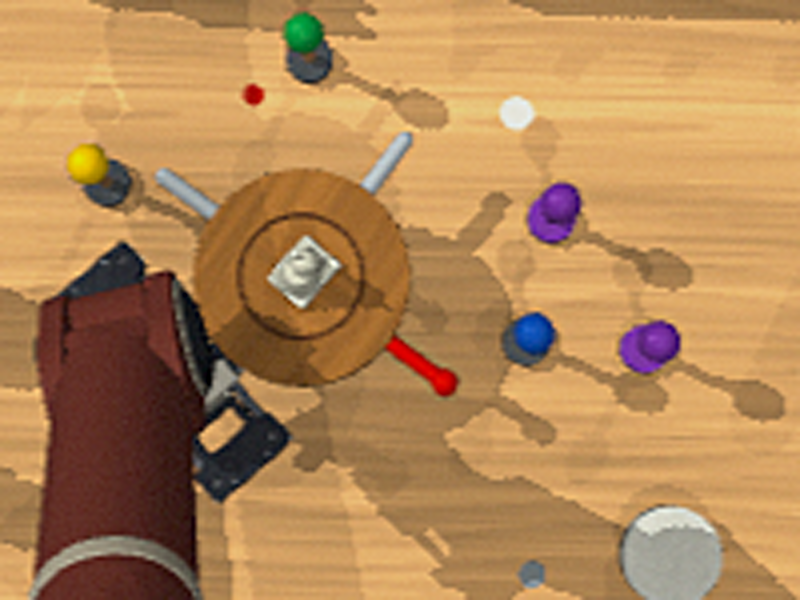

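The red tip is now at crop (447,382), the cat is centred, and the blue ball is at (533,333). About 20° remains.

```bash
cat > r.py <<'E'
from h import *
import sys
g=float(sys.argv[1]); B=np.array([.5472,-.1100])
d=H+.115*np.array([np.cos(np.radians(g)),np.sin(np.radians(g))])
s=sense(); print(s['tool_pos'],s['eef_rot'][2],s['clock'],s['wrist_force'])
for n,bb in(('top',(303,204)),('scene',(243,158))):
    c=cam(n); a,k,m=redang(c,H,proj(c,[*d,.077]),20)
    u,_,_=blob(c,(105,120,40),(122,255,255),bb,14); b=onz(c,u,.09)[:2]-H
    ba=np.degrees(np.arctan2(b[1],b[0])); e=a-ba; print(n,'red',a,k,m,'blue',ba,'err',e,'mm',1e3*np.hypot(*b)*np.sin(np.radians(e)))
E
python3 r.py -124
```

```text
[0.50680924 0.1535478  0.07153638] 132.1463613971299 8.55 [1.00717288 0.0697552  1.15951605]
top red -124.76101465201698 82 0.14611625170654527 blue -102.54120662954465 err -22.219808022472336 mm -69.50216874369914
scene red -123.66869385475894 41 0.1463203091307471 blue -101.80711392913301 err -21.861579925625932 mm -69.68718346255713
```

Now 22° remains, so I'll do 20° and then check.

Call:
servo_tool --targets '[[[-0.002, -0.06, 0], [0, 0, -0.25], 0], [[-0.002, -0.06, 0], [0, 0, -0.25], 0], [[-0.002, -0.06, 0], [0, 0, -0.25], 0], [[-0.002, -0.06, 0], [0, 0, -0.25], 0], [[-0.002, -0.06, 0], [0, 0, -0.25], 0], [[-0.002, -0.06, 0], [0, 0, -0.25], 0], [[-0.002, -0.06, 0], [0, 0, -0.25], 0], [[-0.002, -0.06, 0], [0, 0, -0.25], 0]]'

```text
clock: 9.45
tool_pos: [0.4916, 0.1355, 0.0716]
eef_rot: [-180.0, -0.0, 144.3]
wrist_force: [0.9, 1.5, -0.6]
opening: 0.0009
grip_force: 0.6
```

Call:
servo_tool --targets '[[[-0.002, -0.06, 0], [0, 0, -0.25], 0], [[-0.002, -0.06, 0], [0, 0, -0.25], 0], [[-0.002, -0.06, 0], [0, 0, -0.25], 0], [[-0.002, -0.06, 0], [0, 0, -0.25], 0], [[-0.002, -0.05, 0], [0, 0, -0.2], 0], [[-0.001, -0.03, 0], [0, 0, -0.12], 0], [[0, 0, 0], [0, 0, 0], 0], [[0, 0, 0], [0, 0, 0], 0]]'

```text
clock: 10.25
tool_pos: [0.4836, 0.1215, 0.0716]
eef_rot: [-179.9, -0.0, 152.1]
wrist_force: [0.0, -0.3, 0.1]
opening: 0.0005
grip_force: 0.2
```

```bash
python3 r.py -104
```

```text
[0.48364221 0.12147392 0.07160443] 152.05537201296931 10.25 [ 0.02258954 -0.32071727  0.08699462]
top red -105.02604670101289 85 0.1459750063838411 blue -102.47871433038755 err -2.547332370625341 mm -8.167933349853401
scene red -104.27347653687077 51 0.14825825235895385 blue -101.80711392913301 err -2.4663626077377643 mm -8.05348033901373
```

Call:
servo_tool --targets '[[[-0.001, -0.03, 0], [0, 0, -0.12], 0], [[-0.001, -0.03, 0], [0, 0, -0.12], 0], [[-0.001, -0.025, 0], [0, 0, -0.1], 0], [[0, -0.015, 0], [0, 0, -0.06], 0], [[0, 0, 0], [0, 0, 0], 0], [[0, 0, 0], [0, 0, 0], 0], [[0, 0, 0], [0, 0, 0], 0], [[0, 0, 0], [0, 0, 0], 0]]'

```text
clock: 11.15
tool_pos: [0.4817, 0.1173, 0.0716]
eef_rot: [-180.0, 0.0, 154.5]
wrist_force: [0.6, 0.6, -1.1]
opening: 0.0006
grip_force: 0.4
```

```bash
python3 r.py -102
```

```text
[0.48171837 0.11730686 0.07163418] 154.4706168968026 11.15 [ 0.55198455  0.58906251 -1.14666765]
top red -102.95250949544052 86 0.14509530130102066 blue -102.59610317842052 err -0.3564063170200029 mm -1.1427957637564958
scene red -102.18941023891333 52 0.14672588810692838 blue -101.80711392913301 err -0.38229630978031537 mm -1.2486987860632157
```

The error is within about 1 mm. I'll back off along +y, then lift.

Call:
servo_tool --targets '[[[0, 0.1, 0], [0, 0, 0], 0], [[0, 0.2, 0], [0, 0, 0], 0], [[0, 0.1, 0], [0, 0, 0], 0], [[0, 0, -0.3], [0, 0, 0], 0], [[0, 0, -0.6], [0, 0, 0], 0], [[0, 0, -0.6], [0, 0, 0], 0], [[0, 0, -0.4], [0, 0, 0], 0], [[0, 0, 0], [0, 0, 0], 0]]'

```text
clock: 12.05
tool_pos: [0.4923, 0.1365, 0.1693]
eef_rot: [179.8, 0.3, 154.5]
wrist_force: [1.0, -0.6, -0.5]
opening: 0.0007
grip_force: 0.0
```

Call:
servo_tool --targets '[[[0, 0, -0.5], [0, 0, 0], 0], [[0, 0, -0.3], [0, 0, 0], 0], [[0, 0, 0], [0, 0, 0], 0], [[0, 0, 0], [0, 0, 0], 0], [[0, 0, 0], [0, 0, 0], 0], [[0, 0, 0], [0, 0, 0], 0], [[0, 0, 0], [0, 0, 0], 0], [[0, 0, 0], [0, 0, 0], 0]]'

```text
clock: 12.85
tool_pos: [0.4901, 0.1354, 0.2062]
eef_rot: [-180.0, -0.0, 154.5]
wrist_force: [0.2, 0.3, 0.4]
opening: 0.0008
grip_force: 0.0
```

```bash
python3 r.py -102; python3 -c "
from h import *
c=cam('top');cv2.imwrite('pics/t3.png',cv2.resize(c['image'][120:270,170:370],(800,600),interpolation=cv2.INTER_CUBIC)[:,:,::-1])"
```

```text
[0.4901358  0.13540373 0.20621826] 154.47514777536966 12.85 [0.19089932 0.26144443 0.43439701]
top red -102.95250949544052 86 0.14509530130102066 blue -102.53437681509597 err -0.41813268034455575 mm -1.340411297765302
scene red -102.15976508453235 51 0.14672588810692838 blue -101.80711392913301 err -0.352651155399343 mm -1.151869755174398
```

View pics/t3.png

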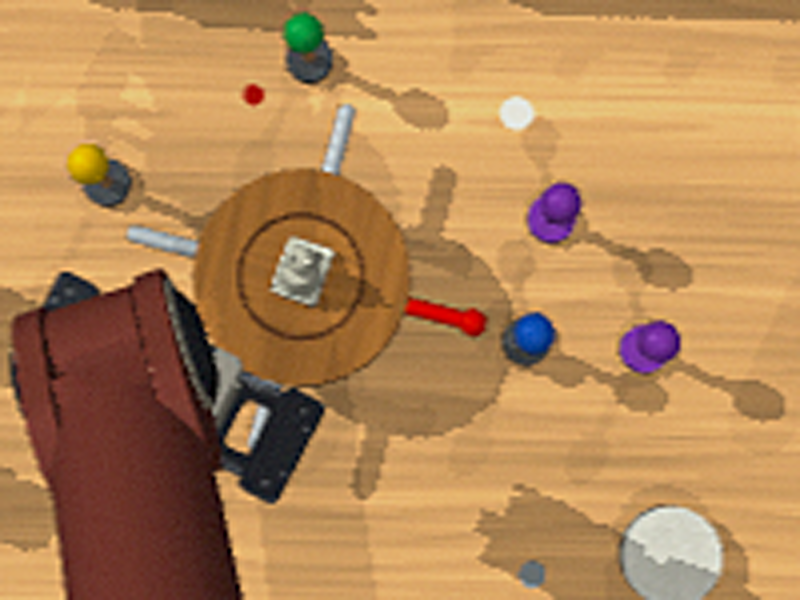

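The red spoke, with its tip at crop (472,321), points at the blue ball (533,333). The cat stands in the middle and the finger is clear of the wheel.

```bash
python3 -c "
from station import order
print(order.close_job())"
```

```text
the job is handed in; nothing more can be done
None
```

I turned the wheel about 72° counter-clockwise; by camera measurement the red spoke's line now passes about 1 mm from the blue ball's centre (12 mm allowed), the cat stands near the middle, the arm is clear, and the job is handed in (no verdict was returned).

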